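# Make up two wire-change kits for the MIG sets and close the case

## Task

Make up two wire-change kits from the wear parts on the black mat, one part to a compartment, each set down flat and not dropped: the aluminium kit, which is the straight silver gas nozzle and the yellow feed roll, goes into the orange case, and the steel kit, which is the tapered copper gas nozzle and the red feed roll, goes into the silver tray. When both aluminium parts lie in the case with nothing standing above its rim, shut its lid fully. Leave the white feed roll and the blue magnetic square where they are.

Things in the scene. Friction and masses are not known exactly. Their poses are not given: they have to be found in the camera images.
- straight_nozzle: straight silver gas nozzle of a welding torch: a cylinder 26 mm in diameter and 70 mm long with dark open ends and a dark band near the rear end, lying on its side on the mat. Origin at its middle, on its axis (13 mm above what it lies on); x along its axis
- tapered_nozzle: tapered copper gas nozzle: 70 mm long, 26 mm in diameter over its rear 47 mm, then tapering to 17 mm at the mouth, lying on its side on the mat. Origin at mid-length, on its axis (13 mm above what it lies on); x along its axis towards the mouth, so the full 26 mm reaches from x = -35 to +12 mm
- red_roll: feed roll of a wire feeder: a flat disc 40 mm in diameter and 16 mm thick, steel rim, red faces, small dark bore; it lies flat. Origin at its centre (8 mm above what it lies on), z along its axis
- yellow_roll: feed roll of a wire feeder: a flat disc 40 mm in diameter and 16 mm thick, steel rim, yellow faces, small dark bore; it lies flat. Origin at its centre (8 mm above what it lies on), z along its axis
- white_roll: feed roll of a wire feeder: a flat disc 40 mm in diameter and 16 mm thick, steel rim, white faces, small dark bore; it lies flat. Origin at its centre (8 mm above what it lies on), z along its axis. Not in either kit: stays where it is
- magnet: blue magnetic welding square: a flat right-angled triangle with two legs of 58 mm, 18 mm thick, lying flat. Origin on its underside about 23 mm in from both legs, z up. Not in either kit: stays where it is
- case: orange case, its hinged lid open at the start; on the robot's left or right. 150 (x) by 230 (y) by 48 mm high, walls and floor 4 mm. A divider along x at y = 0 (3 mm thick, top at z = 24 mm) makes two compartments of 142 x 109 mm, centred at y = +-56 mm. Origin: centre of the underside, z up. Fixed; yaw within 0.18 rad. Hinge line along y at x = +75, z = 48 mm, on the side away from the robot
- lid (a joint): angle of the case lid, rad: 0 = shut on the rim, 1.6 to 1.9 at the start (upright or leaning away from the robot), stop at 1.95. Orange plate 150 mm long from the hinge, 230 wide, 8 thick; shut, its underside is on the rim; open, its free edge is 0.2 m above the bench. The stiff hinge holds it at any angle; 2 to 3 N near the free edge move it. No catch
- tray: silver-grey metal parts tray without a lid, on the other side from the case. 150 (x) by 230 (y) by 30 mm high, walls and floor 4 mm. A divider along x at y = 0 (3 mm thick, top at z = 22 mm) makes two compartments of 142 x 109 mm, centred at y = +-56 mm. Origin: centre of the underside, z up. Fixed; yaw within 0.18 rad
There are look-alikes about, which are no part of the job. Leave any green or turquoise look-alike of the red_roll alone. Several things look just like the straight_nozzle: the one meant starts farthest from the robot's base.

How it is judged:
On the way, in this order (a step that is already met when the one before it is completed fails the run):
1. the straight nozzle and the yellow roll lie flat in the case, one in each compartment, let go, with the lid still open (over 1 rad) (x of straight_nozzle in the frame of case between -0.06 and 0.06 m and y of straight_nozzle in the frame of case between -0.103 and 0.103 m and z of straight_nozzle in the frame of case below 0.023 m and angle between straight_nozzle's own x axis and vertical between 1.42 and 1.72 rad and x of yellow_roll in the frame of case between -0.06 and 0.06 m and y of yellow_roll in the frame of case between -0.103 and 0.103 m and z of yellow_roll in the frame of case below 0.018 m and angle between the z axis of yellow_roll and the z axis of case, either way round below 0.15 rad and ((y of straight_nozzle in the frame of case above 0.012 m and y of yellow_roll in the frame of case below -0.012 m) or (y of straight_nozzle in the frame of case below -0.012 m and y of yellow_roll in the frame of case above 0.012 m)) and contact force between each of straight_nozzle, yellow_roll and the fingers below 0.1 N and value of joint lid above 1 rad), for 0.2 s.
2. the lid is shut on them (under 0.04 rad) (value of joint lid below 0.04 rad), for 0.2 s.
At the end, for the whole second after the job is handed in: The straight nozzle and the yellow roll are in the case, the tapered nozzle and the red roll in the tray, in each box one part in each compartment; each lies flat (within 0.15 rad) on the floor (no more than 6 mm above it) and at rest (under 10 mm/s); the lid is shut to within 0.04 rad (x of straight_nozzle in the frame of case between -0.06 and 0.06 m and y of straight_nozzle in the frame of case between -0.103 and 0.103 m and z of straight_nozzle in the frame of case below 0.023 m and angle between straight_nozzle's own x axis and vertical between 1.42 and 1.72 rad and x of yellow_roll in the frame of case between -0.06 and 0.06 m and y of yellow_roll in the frame of case between -0.103 and 0.103 m and z of yellow_roll in the frame of case below 0.018 m and angle between the z axis of yellow_roll and the z axis of case, either way round below 0.15 rad and ((y of straight_nozzle in the frame of case above 0.012 m and y of yellow_roll in the frame of case below -0.012 m) or (y of straight_nozzle in the frame of case below -0.012 m and y of yellow_roll in the frame of case above 0.012 m)) and x of tapered_nozzle in the frame of tray between -0.06 and 0.06 m and y of tapered_nozzle in the frame of tray between -0.103 and 0.103 m and z of tapered_nozzle in the frame of tray below 0.023 m and angle between tapered_nozzle's own x axis and vertical between 1.42 and 1.72 rad and x of red_roll in the frame of tray between -0.06 and 0.06 m and y of red_roll in the frame of tray between -0.103 and 0.103 m and z of red_roll in the frame of tray below 0.018 m and angle between the z axis of red_roll and the z axis of tray, either way round below 0.15 rad and ((y of tapered_nozzle in the frame of tray above 0.012 m and y of red_roll in the frame of tray below -0.012 m) or (y of tapered_nozzle in the frame of tray below -0.012 m and y of red_roll in the frame of tray above 0.012 m)) and linear speed of each of straight_nozzle, yellow_roll, tapered_nozzle, red_roll below 0.01 m/s and value of joint lid below 0.04 rad); the robot touches nothing.
It fails at once if a kit part is dropped (falls free, untouched by the fingers, at over 0.9 m/s, about 40 mm) ((linear speed of straight_nozzle above 0.9 m/s and contact force between straight_nozzle and the fingers below 0.1 N) or (linear speed of yellow_roll above 0.9 m/s and contact force between yellow_roll and the fingers below 0.1 N) or (linear speed of tapered_nozzle above 0.9 m/s and contact force between tapered_nozzle and the fingers below 0.1 N) or (linear speed of red_roll above 0.9 m/s and contact force between red_roll and the fingers below 0.1 N)).
It fails at once if the white feed roll is displaced by more than 20 mm (distance of white_roll from where it was at the start of the episode above 0.02 m).
It fails at once if the magnetic square is displaced by more than 20 mm (distance of magnet from where it was at the start of the episode above 0.02 m).
It also fails if it takes over 128 s, if anything falls off the work surface, if the arm or the gripper's body presses on something with over 40 N, if the wrist force passes 120 N, or if a joint passes its speed limit or range.

## Robot

A 7-joint arm with a two-finger parallel gripper is mounted at the origin on the work surface. World frame = base frame: x ahead of the robot, y to its left, z up, the work surface at z = 0. Lengths are in m, angles in rad, forces in N, time in s.
With the tool pointing down it reaches from about 0.4 to 0.85 m from the base axis. Payload 10.4 kg.
Tool frame: the origin (TCP) lies on the centre line of the jaws, within the pads' length; the fingertips stand 11 mm ahead of it and the grasp point (between the pads) lies 8 mm behind it (tip_reach is the distance from the TCP to the fingertips, in m); z points along the fingers, y is the line along which they close (so a half turn about z gives the same grasp; the last joint's range is limited). The gripper opens to 85 mm and grips with 20 to 120 N. Pads are 22 mm wide; open, the fingers measure 114 mm over their backs; the gripper's body (76 mm by 85 mm) begins 54 mm behind the grasp point. The pads swing forward as they close: fully open they stand 13 mm farther back than shut.
Start: joints at [-1.29, 0.332, -0.065, 1.46, 0.022, 1.35, -0.088], TCP at [0.187, 0.596, 0.242] pointing down, gripper open.
Joint ranges: [-2.6, 2.6], [-0.5, 2.12], [-1.47, 1.34], [0.16, 2.42], [-1.27, 4.41], [0.06, 2.06], [-2.6, 2.6]. Speed limits (rad/s): [2.22, 2.22, 2.79, 2.79, 3.14, 3.14, 3.14].

## Interface

Orientations are given as a unit quaternion [x, y, z, w].
In Python, from workcell import get_obs, camera, hand_in, tip_reach gives the robot as it stands. The module is installed in compiled form; this text tells all that it offers.
- The arm moves only by the tool move_arm, never from a script. Its argument "plan" is a list of rows, each an object with "delta_pos": the shift along the tool's x, y, z in fractions of the full range, 1 being 0.6 m, a list of three; "turn": the turn, a rotation vector about the tool's x, y, z in shares of 2 pi rad (1.0 is 2 pi rad), a list of three; "fingers": the closure, from 0 (fully open) to 1 (shut). A call has 1 to 12 rows; each row is the pose to reach, as a shift and turn from the pose commanded when the call began, along the tool's axes at that moment; what a row does not reach only later rows make up. A row lasts 1/8 s, in which the tool goes at most 62.5 mm and 10.7 degrees, less where a joint would pass 70% of its speed; a pose out of reach is approached as far as the arm can. A call with a gripper value outside its range is refused whole. The fingers move at their own pace and stop on an object; "force" is the grip in N (left out, the last holds). Time passes only in rows, so rows that repeat a pose let the fingers close. It gives the time, the measured TCP pose, the force, the opening and the grip force at its end, in the units of the state.
- get_obs(): the state, without advancing time (a new reading comes with each control period).
- camera(name): name is "side" or "top" or "wrist"; returns a dict with "color" (384x512x3 uint8, red, green, blue), "range_z" (384x512 float32, m along the optical axis (not along the pixel's ray), 0 where there is no reading), "fx", "fy", "cx", "cy" (pixels), "R" (3x3) and "t" (3): a world point X has camera coordinates R X + t; the wrist camera has in their place "tool_from_camera" (4x4, takes a point from camera to tool coordinates, whose origin is the TCP and whose axes are the flange's). Camera axes: x right, y down, z forward; pixel columns grow to the right and rows downward; lengths in m; the calibration is good to about 2 mm. A picture is of the moment at which its call begins: read the wrist's pose just before it.
- hand_in(): hands the job in; it is judged then, once.
The state is a dict: "clock": time; "joint_pos": joint angles; "joint_velocities": joint speeds; "tau": joint torques, N m; "position": TCP position; "ee_rot": TCP orientation; "ft_force": force on the tool from outside, world axes, zero at the start; "torque": the same for the moment, N m; "grip_width": opening from 0.0 (shut) to 1.0 (fully open); "grasp_force": force on a finger pad.
Only numpy, scipy, OpenCV 4.12 (cv2) and the standard library are available. Lean on these libraries where they do the work, as an engineer would, in place of code of your own. Each camera call takes 0.05 s, during which the arm holds its last target. There are 200 camera calls.

## Working session

There is one attempt and no reset: what is moved stays moved. The work goes in short steps, Python scripts to look and compute and a tool call to move; the robot and the scene stay as the last step left them, time stands still between calls to the robot, and variables do not carry over. Pictures are saved under pics/ and viewed, at most 14 in all, crops included, and the job is handed in when it is done.

Besides the shell and the picture viewer there is one more tool, called after "Call:" as a command line: name --argument value ..., lists and objects as JSON in quotes. move_arm: Moves the arm, as the interface text tells. Its arguments: {"type":"object","properties":{"plan":{"type":"array","items":{"type":"object","properties":{"delta_pos":{"type":"array","items":{"type":"number"}},"turn":{"type":"array","items":{"type":"number"}},"fingers":{"type":"number"}}}},"force":{"type":"number"}},"required":["plan"]}

```bash
mkdir -p pics
cat > h.py <<'E'
import numpy as np, cv2
from scipy.spatial.transform import Rotation as Rot
from workcell import get_obs, camera, hand_in, tip_reach
def grab(n,tag):
    o=get_obs(); c=camera(n)
    cv2.imwrite(f'pics/{tag}.png',c['color'][:,:,::-1])
    if n=='wrist':
        T=c['tool_from_camera']; Rt=Rot.from_quat(o['ee_rot']).as_matrix()
        Rw=Rt@T[:3,:3]; tw=Rt@T[:3,3]+np.array(o['position'])
    else:
        Rw=c['R'].T; tw=-c['R'].T@c['t']
    z=c['range_z'];v,u=np.indices(z.shape)
    P=np.stack([(u-c['cx'])/c['fx']*z,(v-c['cy'])/c['fy']*z,z],-1)@Rw.T+tw
    P[z==0]=np.nan
    np.savez(f'pics/{tag}.npz',P=P,c=c['color'],Rw=Rw,tw=tw,K=[c['fx'],c['fy'],c['cx'],c['cy']])
    return c['color'],P
E
python3 - <<'E'
from h import *
o=get_obs();print({k:np.round(v,3) for k,v in o.items()},tip_reach)
c,P=grab('top','top0');grab('side','side0')
d=np.load('pics/top0.npz');print(d['Rw'],d['tw'],d['K'])
E
```

```text
{'clock': np.float64(0.0), 'joint_pos': array([-1.29 ,  0.333, -0.065,  1.461,  0.022,  1.35 , -0.089]), 'joint_velocities': array([-0.   , -0.001, -0.   ,  0.   ,  0.001,  0.   ,  0.001]), 'tau': array([-0.0000e+00, -6.2546e+01,  4.9000e-02, -3.9160e+01,  1.6000e-02,
        1.0000e-02,  0.0000e+00]), 'position': array([0.187, 0.596, 0.242]), 'ee_rot': array([ 0.151,  0.988, -0.001, -0.   ]), 'ft_force': array([-0.428,  0.75 ,  0.914]), 'torque': array([ 0.016, -0.003, -0.041]), 'grasp_force': np.float64(0.0), 'grip_width': np.float64(1.002)} 0.011
[[-0.02650703 -0.99481484  0.0981876 ]
 [-0.99962974  0.02698218  0.00351424]
 [-0.00614533 -0.09805809 -0.99516172]] [0.38597354 0.00372327 1.10236627] [463.29132741 463.29132741 253.5217508  188.74407194]
```

View pics/top0.png

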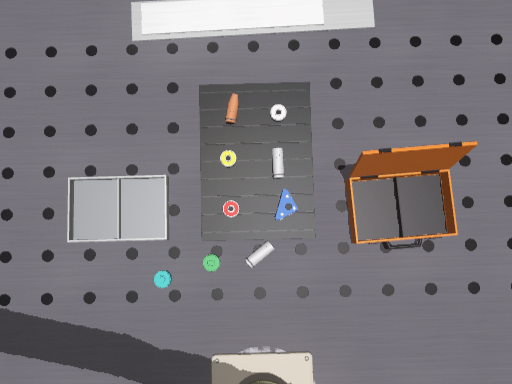

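View pics/side0.png

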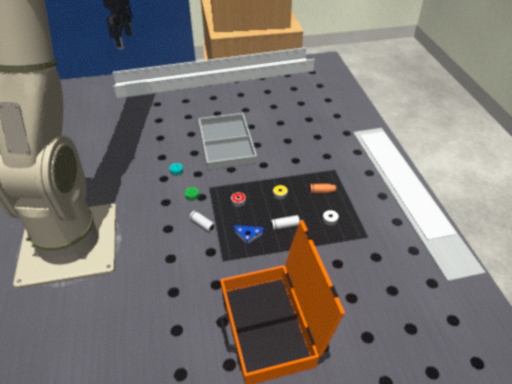

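The top view shows the tray at about (118,208) and the case at (403,205) with its lid open. Nozzle candidates are silver (278,163) and silver (260,254), of which the farther is (278,163), plus copper (232,108). Roll candidates are red (231,209), yellow (228,158), white (278,113), green (211,263) and turquoise (162,279). The magnet is at (286,206).

```bash
cat > seg.py <<'E'
from h import *
def parts(tag,seeds,rad=0.05,zmin=0.008):
    d=np.load(f'pics/{tag}.npz');P=d['P'];out={}
    for n,(u,v) in seeds.items():
        zf=P[...,2]; m=((zf>zmin)&(zf<0.06)).astype(np.uint8)
        nl,l=cv2.connectedComponents(m,connectivity=4)
        w=l[v-4:v+5,u-4:u+5]; k=np.bincount(w[w>0]).argmax()
        Q=P[l==k]; r=cv2.minAreaRect((Q[:,:2]*1000).astype(np.float32))
        mm=Q[:,:2].mean(0); ev,V=np.linalg.eigh(np.cov((Q[:,:2]-mm).T))
        out[n]=(np.round(mm,4),np.round(np.array(r[0])/1000,4),np.round(r[1],1),round(float(np.arctan2(V[1,1],V[0,1])),3),len(Q),np.round(np.percentile(Q[:,2],[5,50,98]),4))
        print(n,*out[n])
    return out
E
python3 - <<'E'
from seg import *
d=np.load('pics/top0.npz');P=d['P'];c=d['c']
s=dict(straight=(278,163),near=(260,254),tap=(232,108),red=(231,205),yel=(228,154),white=(278,109),mag=(282,209),green=(211,259))
parts('top0',s)
print('mat z',np.nanmedian(P[120:140,245:265,2]),'table',np.nanmedian(P[60:70,200:300,2]))
# tray and case rims
for n,(u0,u1,v0,v1),z0,z1 in (('tray',(55,180,165,255),.022,.04),('case',(335,475,170,255),.04,.056)):
    Q=P[v0:v1,u0:u1].reshape(-1,3);Q=Q[(Q[:,2]>z0)&(Q[:,2]<z1)]
    r=cv2.minAreaRect((Q[:,:2]*1000).astype(np.float32));print(n,len(Q),r,Q[:,2].mean())
    print(np.round(cv2.boxPoints(r)))
L=P[140:185,345:480].reshape(-1,3);L=L[(L[:,2]>.06)];print('lid',L.min(0),L.max(0))
M=L-L.mean(0);U,S,V=np.linalg.svd(M,full_matrices=False);print('lid normal',V[2])
img=cv2.resize(c[80:280,190:330,::-1],None,fx=4,fy=3.0*4/3);img=cv2.resize(img,(420,600));cv2.imwrite('pics/crop0.png',img)
E
```

```text
straight [ 0.5532 -0.0508] [ 0.5538 -0.0514] [70.4 25.6] -3.11 323 [0.0142 0.0217 0.0276]
near [ 0.3412 -0.0015] [ 0.3409 -0.0017] [25.8 71.1] 2.238 343 [0.0146 0.022  0.0276]
tap [0.6856 0.0537] [0.6892 0.0538] [25.6 71.5] 2.967 295 [0.0136 0.0213 0.0277]
red [0.449  0.0623] [0.4494 0.0619] [37.8 37.8] -2.541 224 [0.0118 0.0154 0.0188]
yel [0.5689 0.0666] [0.5691 0.0668] [39.  37.4] -2.618 220 [0.0116 0.0152 0.0201]
white [ 0.6763 -0.0559] [ 0.6766 -0.0557] [38.3 37.6] 2.875 222 [0.0114 0.0152 0.0192]
mag [ 0.4522 -0.0659] [ 0.4503 -0.0718] [44.6 73.8] 2.833 386 [0.0141 0.0173 0.0212]
green [0.3248 0.1107] [0.325 0.111] [37.5 36.9] 2.412 234 [0.0109 0.0154 0.0193]
mat z 0.0001139914519130425 table -0.0013515780709554281
tray 692 ((456.59918212890625, 326.6866760253906), (150.3678741455078, 231.9719696044922), 0.003804986597970128) 0.0282978880274937
[[381. 443.]
 [381. 211.]
 [532. 211.]
 [532. 443.]]
case 829 ((445.0626220703125, -330.9592590332031), (157.06602478027344, 232.6659698486328), 2.7109391689300537) 0.04730510767498518
[[ 361. -218.]
 [ 372. -451.]
 [ 529. -443.]
 [ 518. -211.]]
lid [ 0.51351069 -0.44030418  0.06000188] [ 0.55955217 -0.20994099  0.19979226]
lid normal [-0.97674769 -0.05618356  0.2068994 ]
```

View pics/crop0.png

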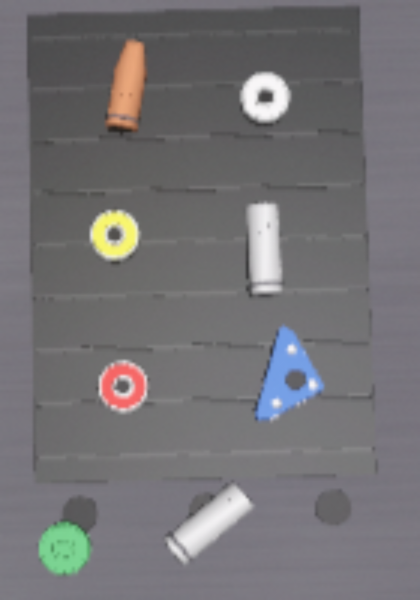

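The crop confirms the choice: the silver nozzle on the mat is at crop (263,248), and its look-alike lies off the mat at (210,523). Yellow, red, white and the magnet are as expected.

```bash
cat > go.py <<'E'
import sys
from h import *
def delta(tgt,yaw=None):
    o=get_obs();R=Rot.from_quat(o['ee_rot']).as_matrix();p=np.array(o['position'])
    y=R[:,1];cur=np.arctan2(-y[0],y[1])
    if yaw is None: Rg=R
    else:
        yaw=cur+(yaw-cur+np.pi/2)%np.pi-np.pi/2
        Y=np.array([-np.sin(yaw),np.cos(yaw),0]);Z=np.array([0,0,-1.]);Rg=np.stack([np.cross(Y,Z),Y,Z],1)
    print('t',round(float(o['clock']),2),'p',np.round(p,4),'yaw',round(cur,3),'delta',np.round(R.T@(np.array(tgt)-p),4),'turn',np.round(Rot.from_matrix(R.T@Rg).as_rotvec(),4))
if __name__=='__main__':
    a=[float(x) for x in sys.argv[1:]]
    delta(a[:3],a[3] if len(a)>3 else None)
E
python3 go.py 0.553 -0.051 0.12 0.03; python3 -c "
from h import *
print(camera('wrist')['tool_from_camera'].round(3))"
```

```text
t 0.1 p [0.1869 0.5961 0.2416] yaw -0.304 delta [-0.5429 -0.5078  0.1223] turn [-1.200e-03 -2.000e-04 -3.338e-01]
[[-0.    -0.946 -0.324  0.084]
 [ 1.    -0.    -0.001  0.001]
 [ 0.001 -0.324  0.946 -0.131]
 [ 0.     0.     0.     1.   ]]
```

The rows are not in the units I measure in: shifts go in shares of 0.6 m and turns go in shares of 2 pi rad. I convert before sending: -0.543 m is -0.905, -0.508 m is -0.8467, -0.334 rad is -0.0532.

Call:
move_arm --plan '[{"delta_pos": [-0.905,-0.8467,0.2033],"turn": [0,0,-0.0532],"fingers": 0},{"delta_pos": [-0.905,-0.8467,0.2033],"turn": [0,0,-0.0532],"fingers": 0},{"delta_pos": [-0.905,-0.8467,0.2033],"turn": [0,0,-0.0532],"fingers": 0},{"delta_pos": [-0.905,-0.8467,0.2033],"turn": [0,0,-0.0532],"fingers": 0},{"delta_pos": [-0.905,-0.8467,0.2033],"turn": [0,0,-0.0532],"fingers": 0},{"delta_pos": [-0.905,-0.8467,0.2033],"turn": [0,0,-0.0532],"fingers": 0},{"delta_pos": [-0.905,-0.8467,0.2033],"turn": [0,0,-0.0532],"fingers": 0},{"delta_pos": [-0.905,-0.8467,0.2033],"turn": [0,0,-0.0532],"fingers": 0},{"delta_pos": [-0.905,-0.8467,0.2033],"turn": [0,0,-0.0532],"fingers": 0},{"delta_pos": [-0.905,-0.8467,0.2033],"turn": [0,0,-0.0532],"fingers": 0},{"delta_pos": [-0.905,-0.8467,0.2033],"turn": [0,0,-0.0532],"fingers": 0},{"delta_pos": [-0.905,-0.8467,0.2033],"turn": [0,0,-0.0532],"fingers": 0}]' --force 40

```text
clock: 1.65
position: [0.5522, -0.0493, 0.1206]
ee_rot: [-0.015, 1.0, 0.0, 0.0]
ft_force: [1.3, 1.4, 0.1]
grip_width: 1.001
grasp_force: 0.0
```

```bash
python3 go.py 0.553 -0.051 0.014 0.03; python3 -c "
from h import *
c,P=grab('wrist','w1')"
```

```text
t 1.65 p [ 0.5522 -0.0493  0.1206] yaw 0.031 delta [-0.0007 -0.0017  0.1066] turn [0.0002 0.0004 0.0009]
```

View pics/w1.png

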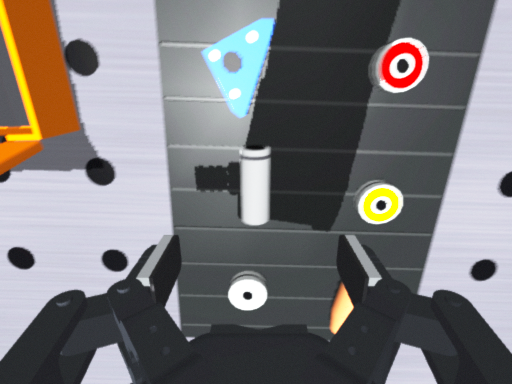

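The nozzle is at (255,186), centred between the jaws at column 258. I'll check its position numerically from this picture.

Run:
```python
from seg import *
parts('w1',dict(straight=(255,186),red=(402,50),yel=(365,200),white=(247,283),mag=(240,100)))
```

```text
straight [ 0.5508 -0.0502] [ 0.5538 -0.0502] [70.9 25.9] -3.116 2134 [0.0162 0.0233 0.026 ]
red [0.4489 0.0619] [0.4491 0.0632] [39.3 39.8] 1.766 2275 [0.0115 0.016  0.0176]
yel [0.5673 0.0659] [0.5687 0.067 ] [39.1 39.3] 0.836 1446 [0.0106 0.016  0.0174]
white [ 0.6738 -0.0547] [ 0.6763 -0.0548] [39.1 39.5] 3.086 1055 [0.0099 0.016  0.0174]
mag [ 0.451  -0.0645] [ 0.4553 -0.0548] [58.3 58. ] 2.799 3669 [0.0168 0.018  0.0196]
```

Scaled: 0.106 m is 0.1767, 0.09 m is 0.15.

Call:
move_arm --plan '[{"delta_pos": [-0.0017,-0.0017,0.0833],"turn": [0,0,0],"fingers": 0},{"delta_pos": [-0.0017,-0.0017,0.15],"turn": [0,0,0],"fingers": 0},{"delta_pos": [-0.0017,-0.0017,0.1767],"turn": [0,0,0],"fingers": 0},{"delta_pos": [-0.0017,-0.0017,0.1767],"turn": [0,0,0],"fingers": 0.3},{"delta_pos": [-0.0017,-0.0017,0.1767],"turn": [0,0,0],"fingers": 0.8},{"delta_pos": [-0.0017,-0.0017,0.1767],"turn": [0,0,0],"fingers": 0.8},{"delta_pos": [-0.0017,-0.0017,0.1767],"turn": [0,0,0],"fingers": 0.8},{"delta_pos": [-0.0017,-0.0017,0.1767],"turn": [0,0,0],"fingers": 0.8},{"delta_pos": [-0.0017,-0.0017,0.1767],"turn": [0,0,0],"fingers": 0.8}]' --force 40

```text
clock: 2.82
position: [0.5533, -0.0486, 0.0162]
ee_rot: [-0.015, 1.0, 0.0, 0.001]
ft_force: [-1.2, 0.1, 6.8]
grip_width: 0.274
grasp_force: 38.9
```

Scaled: -0.12 m is -0.2, -0.08 m is -0.1333.

Call:
move_arm --plan '[{"delta_pos": [0,0,-0.05],"turn": [0,0,0],"fingers": 0.8},{"delta_pos": [0,0,-0.1333],"turn": [0,0,0],"fingers": 0.8},{"delta_pos": [0,0,-0.2],"turn": [0,0,0],"fingers": 0.8},{"delta_pos": [0,0,-0.2],"turn": [0,0,0],"fingers": 0.8}]'

```text
clock: 3.32
position: [0.5544, -0.0488, 0.1385]
ee_rot: [-0.015, 1.0, 0.001, 0.003]
ft_force: [-0.1, -0.2, -1.5]
grip_width: 0.274
grasp_force: 39.8
```

```bash
python3 go.py 0.414 -0.1 0.135 0.05;python3 go.py 0.414 -0.276 0.135 0.05; python3 go.py 0.414 -0.276 0.0215 0.05
```

```text
t 3.33 p [ 0.5544 -0.0488  0.1385] yaw 0.03 delta [ 0.1419 -0.0469  0.0026] turn [ 0.0008  0.0065 -0.02  ]
t 3.33 p [ 0.5544 -0.0488  0.1385] yaw 0.03 delta [ 0.1472 -0.2229  0.0024] turn [ 0.0008  0.0065 -0.02  ]
t 3.33 p [ 0.5544 -0.0488  0.1385] yaw 0.03 delta [ 0.148  -0.223   0.1159] turn [ 0.0008  0.0065 -0.02  ]
```

Scaled: -0.223 m is -0.3717, -0.03 m is -0.05, -0.02 rad is -0.0032.

Call:
move_arm --plan '[{"delta_pos": [0.1,-0.0167,0],"turn": [0,0,0],"fingers": 0.8},{"delta_pos": [0.1833,-0.05,0],"turn": [0,0,0],"fingers": 0.8},{"delta_pos": [0.2383,-0.1167,0],"turn": [0,0,-0.0032],"fingers": 0.8},{"delta_pos": [0.245,-0.2,0],"turn": [0,0,-0.0032],"fingers": 0.8},{"delta_pos": [0.245,-0.2833,0],"turn": [0,0,-0.0032],"fingers": 0.8},{"delta_pos": [0.245,-0.35,0],"turn": [0,0,-0.0032],"fingers": 0.8},{"delta_pos": [0.245,-0.3717,0],"turn": [0,0,-0.0032],"fingers": 0.8},{"delta_pos": [0.245,-0.3717,0],"turn": [0,0,-0.0032],"fingers": 0.8},{"delta_pos": [0.245,-0.3717,0],"turn": [0,0,-0.0032],"fingers": 0.8}]'

```text
clock: 4.45
position: [0.4121, -0.275, 0.1344]
ee_rot: [-0.026, 1.0, 0.0, -0.0]
ft_force: [0.6, 0.6, -1.5]
grip_width: 0.27
grasp_force: 39.9
```

```bash
python3 go.py 0.414 -0.276 0.0215 0.05; python3 -c "
from h import *
c,P=grab('wrist','w2')"
```

```text
t 4.45 p [ 0.4121 -0.275   0.1344] yaw 0.051 delta [-0.0019 -0.0012  0.1129] turn [ 0.0008 -0.0006  0.0011]
```

View pics/w2.png

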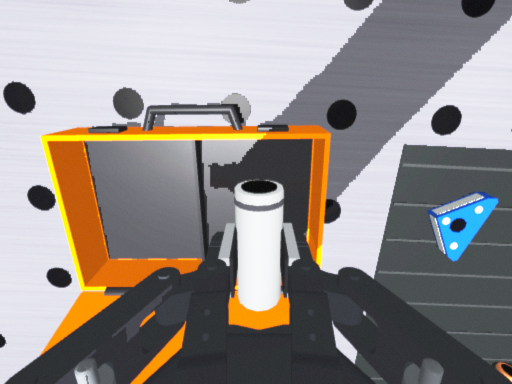

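The nozzle is held level at about (259,245) over the right compartment, whose floor spans columns 205–310. I'll shift it about 12 mm away from the front wall as I lower it.

Call:
move_arm --plan '[{"delta_pos": [-0.0217,-0.0017,0.0333],"turn": [0,0,0],"fingers": 0.8},{"delta_pos": [-0.0217,-0.0017,0.1],"turn": [0,0,0],"fingers": 0.8},{"delta_pos": [-0.0217,-0.0017,0.15],"turn": [0,0,0],"fingers": 0.8},{"delta_pos": [-0.0217,-0.0017,0.175],"turn": [0,0,0],"fingers": 0.8},{"delta_pos": [-0.0217,-0.0017,0.18],"turn": [0,0,0],"fingers": 0.8},{"delta_pos": [-0.0217,-0.0017,0.18],"turn": [0,0,0],"fingers": 0.8}]'

```text
clock: 5.25
position: [0.4259, -0.2765, 0.0276]
ee_rot: [-0.025, 1.0, -0.0, 0.001]
ft_force: [0.0, 0.8, -0.2]
grip_width: 0.275
grasp_force: 39.9
```

Call:
move_arm --plan '[{"delta_pos": [0,0,0.0067],"turn": [0,0,0],"fingers": 0.8},{"delta_pos": [0,0,0.01],"turn": [0,0,0],"fingers": 0.8},{"delta_pos": [0,0,0.0117],"turn": [0,0,0],"fingers": 0.8}]'

```text
clock: 5.62
position: [0.4254, -0.2764, 0.0201]
ee_rot: [-0.025, 1.0, 0.0, 0.0]
ft_force: [-4.1, 2.7, 15.4]
grip_width: 0.272
grasp_force: 41.3
```

Contact is felt at 15 N, so it's on the floor. Opening a little and lifting.

Scaled: -0.12 m is -0.2, -0.08 m is -0.1333.

Call:
move_arm --plan '[{"delta_pos": [0,0,-0.0017],"turn": [0,0,0],"fingers": 0.6},{"delta_pos": [0,0,-0.0017],"turn": [0,0,0],"fingers": 0.45},{"delta_pos": [0,0,-0.0017],"turn": [0,0,0],"fingers": 0.45},{"delta_pos": [0,0,-0.0017],"turn": [0,0,0],"fingers": 0.45},{"delta_pos": [0,0,-0.05],"turn": [0,0,0],"fingers": 0.45},{"delta_pos": [0,0,-0.1333],"turn": [0,0,0],"fingers": 0.45},{"delta_pos": [0,0,-0.2],"turn": [0,0,0],"fingers": 0.45},{"delta_pos": [0,0,-0.2],"turn": [0,0,0],"fingers": 0.3}]'

```text
clock: 6.62
position: [0.4269, -0.2772, 0.1426]
ee_rot: [-0.025, 1.0, -0.001, 0.003]
ft_force: [0.8, 0.4, -0.9]
grip_width: 0.706
grasp_force: 0.0
```

```bash
python3 go.py 0.569 0.067 0.11 0
python3 - <<'E'
from h import *
c,P=grab('wrist','w3')
from scipy import ndimage
# case rim: orange/yellow pixels near z 0.048
m=(np.abs(P[...,2]-.048)<.004)&(P[...,0]<.50)&(P[...,1]<-.2)&(P[...,1]>-.47)&(P[...,0]>.34)
Q=P[m];r=cv2.minAreaRect((Q[:,:2]*1000).astype(np.float32));print(len(Q),r,np.round(cv2.boxPoints(r)))
f=Q[Q[:,0]<.395];print('front fit',np.polyfit(f[:,1],f[:,0],1),len(f))
m=(P[...,2]>.012)&(P[...,2]<.04)&(P[...,0]<.48)&(P[...,0]>.385)&(P[...,1]<-.24)&(P[...,1]>-.31)&(c.min(-1)>130)
Q=P[m];print(len(Q),np.median(Q,0) if len(Q) else '')
E
```

```text
t 6.62 p [ 0.4269 -0.2772  0.1426] yaw 0.05 delta [-0.159   0.3367  0.033 ] turn [-0.0011  0.0053  0.0501]
3222 ((430.2285461425781, -331.31292724609375), (126.28369140625, 231.5397491455078), 3.376323938369751) [[ 360. -219.]
 [ 374. -451.]
 [ 500. -443.]
 [ 486. -212.]]
front fit [-0.04092871  0.35829506] 1969
1825 [ 0.42411921 -0.27545369  0.0273629 ]
```

View pics/w3.png

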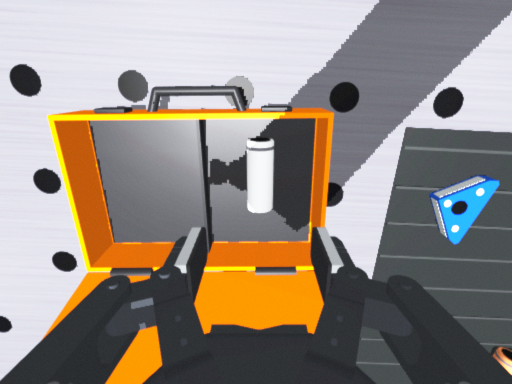

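The nozzle lies flat in the right compartment at (260,175). Next is the yellow roll.

Scaled: 0.337 m is 0.5617, 0.336 m is 0.56, 0.05 rad is 0.008.

Call:
move_arm --plan '[{"delta_pos": [0,0.1,0],"turn": [0,0,0],"fingers": 0.3},{"delta_pos": [0,0.2,0],"turn": [0,0,0],"fingers": 0.3},{"delta_pos": [-0.0333,0.2917,0],"turn": [0,0,0.008],"fingers": 0},{"delta_pos": [-0.0833,0.3833,0],"turn": [0,0,0.008],"fingers": 0},{"delta_pos": [-0.15,0.4583,0.0167],"turn": [0,0,0.008],"fingers": 0},{"delta_pos": [-0.2167,0.525,0.0333],"turn": [0,0,0.008],"fingers": 0},{"delta_pos": [-0.2633,0.56,0.055],"turn": [0,0,0.008],"fingers": 0},{"delta_pos": [-0.265,0.5617,0.055],"turn": [0,0,0.008],"fingers": 0},{"delta_pos": [-0.265,0.5617,0.055],"turn": [0,0,0.008],"fingers": 0}]'

```text
clock: 7.8
position: [0.5663, 0.0673, 0.1057]
ee_rot: [0.0, 1.0, -0.001, -0.001]
ft_force: [0.6, 0.1, 0.5]
grip_width: 1.003
grasp_force: 0.0
```

```bash
python3 go.py 0.569 0.067 0.0165 0
```

```text
t 7.8 p [0.5663 0.0673 0.1057] yaw -0.001 delta [-0.0029 -0.0002  0.0892] turn [-0.001  -0.0021 -0.0006]
```

Scaled: 0.088 m is 0.1467, 0.08 m is 0.1333.

Call:
move_arm --plan '[{"delta_pos": [-0.005,0,0.0833],"turn": [0,0,0],"fingers": 0},{"delta_pos": [-0.005,0,0.1333],"turn": [0,0,0],"fingers": 0},{"delta_pos": [-0.005,0,0.1467],"turn": [0,0,0],"fingers": 0},{"delta_pos": [-0.005,0,0.1467],"turn": [0,0,0],"fingers": 0.25},{"delta_pos": [-0.005,0,0.1467],"turn": [0,0,0],"fingers": 0.6},{"delta_pos": [-0.005,0,0.1467],"turn": [0,0,0],"fingers": 0.7},{"delta_pos": [-0.005,0,0.1467],"turn": [0,0,0],"fingers": 0.7},{"delta_pos": [-0.005,0,0.1467],"turn": [0,0,0],"fingers": 0.7}]' --force 40

```text
clock: 8.8
position: [0.571, 0.0683, 0.0205]
ee_rot: [-0.0, 1.0, 0.0, 0.001]
ft_force: [-2.2, -0.2, 8.8]
grip_width: 0.426
grasp_force: 39.0
```

Scaled: -0.12 m is -0.2, -0.08 m is -0.1333.

Call:
move_arm --plan '[{"delta_pos": [0,0,-0.05],"turn": [0,0,0],"fingers": 0.7},{"delta_pos": [0,0,-0.1333],"turn": [0,0,0],"fingers": 0.7},{"delta_pos": [0,0,-0.2],"turn": [0,0,0],"fingers": 0.7},{"delta_pos": [0,0,-0.2],"turn": [0,0,0],"fingers": 0.7},{"delta_pos": [0,0,-0.2],"turn": [0,0,0],"fingers": 0.7}]'

```text
clock: 9.43
position: [0.5698, 0.0683, 0.1386]
ee_rot: [-0.0, 1.0, 0.0, -0.0]
ft_force: [0.4, 0.4, -0.7]
grip_width: 0.426
grasp_force: 40.2
```

```bash
python3 go.py 0.424 0.0 0.135 0.05;python3 go.py 0.424 -0.388 0.135 0.05
python3 - <<'E'
from h import *
c,P=grab('wrist','w4')
E
```

```text
t 9.43 p [0.5698 0.0683 0.1386] yaw 0.0 delta [ 0.1459 -0.0682  0.0036] turn [ 0.0004 -0.0002 -0.0496]
t 9.43 p [0.5698 0.0683 0.1386] yaw 0.0 delta [ 0.146  -0.4562  0.0035] turn [ 0.0004 -0.0002 -0.0496]
```

View pics/w4.png

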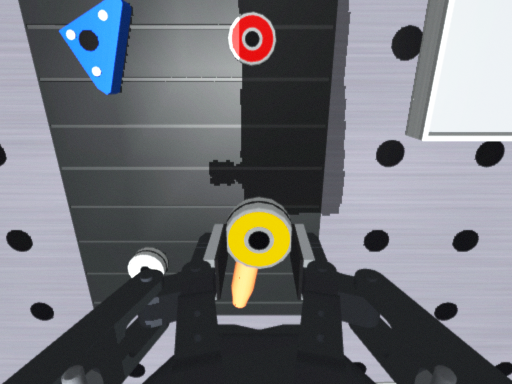

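The yellow roll is held at (259,238) and looks level. I'll measure how far its face is below the TCP, and its tilt.

Run:
```python
from h import *
d=np.load('pics/w4.npz');P=d['P'];c=d['c'].astype(int)
m=(c[...,0]>150)&(c[...,1]>120)&(c[...,2]<80)&(P[...,2]>.09)&(P[...,2]<.2);m[:195]=0
Q=P[m];A=np.c_[Q[:,:2]-Q[:,:2].mean(0),np.ones(len(Q))];k=np.linalg.lstsq(A,Q[:,2],rcond=None)[0];print(len(Q),Q[:,:2].mean(0),k)
```

```text
1960 [0.56721694 0.06949026] [-0.00600438 -0.00025118  0.13409863]
```

Scaled: -0.456 m is -0.76, -0.45 m is -0.75, -0.05 rad is -0.008.

Call:
move_arm --plan '[{"delta_pos": [0.0833,-0.0583,0],"turn": [0,0,0],"fingers": 0.7},{"delta_pos": [0.1667,-0.1167,0],"turn": [0,0,0],"fingers": 0.7},{"delta_pos": [0.225,-0.1917,0],"turn": [0,0,-0.008],"fingers": 0.7},{"delta_pos": [0.2433,-0.2833,0],"turn": [0,0,-0.008],"fingers": 0.7},{"delta_pos": [0.2433,-0.3833,0],"turn": [0,0,-0.008],"fingers": 0.7},{"delta_pos": [0.2433,-0.4833,0],"turn": [0,0,-0.008],"fingers": 0.7},{"delta_pos": [0.2433,-0.5833,0],"turn": [0,0,-0.008],"fingers": 0.7},{"delta_pos": [0.2433,-0.6833,0],"turn": [0,0,-0.008],"fingers": 0.7},{"delta_pos": [0.2433,-0.75,0],"turn": [0,0,-0.008],"fingers": 0.7},{"delta_pos": [0.2433,-0.76,0],"turn": [0,0,-0.008],"fingers": 0.7},{"delta_pos": [0.2433,-0.76,0],"turn": [0,0,-0.008],"fingers": 0.7},{"delta_pos": [0.2433,-0.76,0],"turn": [0,0,-0.008],"fingers": 0.7}]'

```text
clock: 10.98
position: [0.4246, -0.3863, 0.1384]
ee_rot: [-0.026, 1.0, 0.001, -0.0]
ft_force: [0.5, 0.7, -1.5]
grip_width: 0.43
grasp_force: 40.4
```

```bash
python3 go.py 0.424 -0.388 0.026 0.05
```

```text
t 10.97 p [ 0.4246 -0.3863  0.1384] yaw 0.052 delta [ 0.0007 -0.0018  0.1124] turn [ 0.0013 -0.0002  0.0018]
```

Scaled: 0.112 m is 0.1867, -0.001 m is -0.0017.

Call:
move_arm --plan '[{"delta_pos": [0,-0.0017,0.05],"turn": [0,0,0],"fingers": 0.7},{"delta_pos": [0,-0.0017,0.1167],"turn": [0,0,0],"fingers": 0.7},{"delta_pos": [0,-0.0017,0.1583],"turn": [0,0,0],"fingers": 0.7},{"delta_pos": [0,-0.0017,0.175],"turn": [0,0,0],"fingers": 0.7},{"delta_pos": [0,-0.0017,0.1817],"turn": [0,0,0],"fingers": 0.7},{"delta_pos": [0,-0.0017,0.1867],"turn": [0,0,0],"fingers": 0.7},{"delta_pos": [0,-0.0017,0.1867],"turn": [0,0,0],"fingers": 0.7}]'

```text
clock: 11.85
position: [0.4247, -0.389, 0.0274]
ee_rot: [-0.025, 1.0, -0.0, 0.0]
ft_force: [-0.5, 0.5, -1.6]
grip_width: 0.426
grasp_force: 40.4
```

Scaled: 0.003 m is 0.005, 0.002 m is 0.0033.

Call:
move_arm --plan '[{"delta_pos": [0,0,0.0033],"turn": [0,0,0],"fingers": 0.7},{"delta_pos": [0,0,0.005],"turn": [0,0,0],"fingers": 0.7},{"delta_pos": [0,0,0.005],"turn": [0,0,0],"fingers": 0.7}]'

```text
clock: 12.22
position: [0.4245, -0.389, 0.0246]
ee_rot: [-0.025, 1.0, 0.0, 0.0]
ft_force: [-1.5, 3.2, 7.9]
grip_width: 0.426
grasp_force: 41.3
```

Scaled: -0.14 m is -0.2333, -0.12 m is -0.2.

Call:
move_arm --plan '[{"delta_pos": [0,0,0],"turn": [0,0,0],"fingers": 0.45},{"delta_pos": [0,0,0],"turn": [0,0,0],"fingers": 0.35},{"delta_pos": [0,0,0],"turn": [0,0,0],"fingers": 0.35},{"delta_pos": [0,0,0],"turn": [0,0,0],"fingers": 0.35},{"delta_pos": [0,0,-0.05],"turn": [0,0,0],"fingers": 0.35},{"delta_pos": [0,0,-0.1333],"turn": [0,0,0],"fingers": 0.35},{"delta_pos": [0,0,-0.2],"turn": [0,0,0],"fingers": 0.35},{"delta_pos": [0,0,-0.2333],"turn": [0,0,0],"fingers": 0.35},{"delta_pos": [0,0,-0.2333],"turn": [0,0,0],"fingers": 0.35}]'

```text
clock: 13.35
position: [0.425, -0.3894, 0.1651]
ee_rot: [-0.025, 1.0, -0.001, 0.001]
ft_force: [0.4, -0.5, 0.3]
grip_width: 0.65
grasp_force: 0.0
```

Run:
```python
from h import *
print(get_obs()['position'],get_obs()['joint_pos'])
c,P=grab('wrist','w5');grab('side','side5')
```

```text
[ 0.42495476 -0.38937893  0.16514477] [ 0.05814339  0.33304276  0.73409166  1.72814882 -0.24122887  1.17000109
  2.48038106]
```

View pics/w5.png

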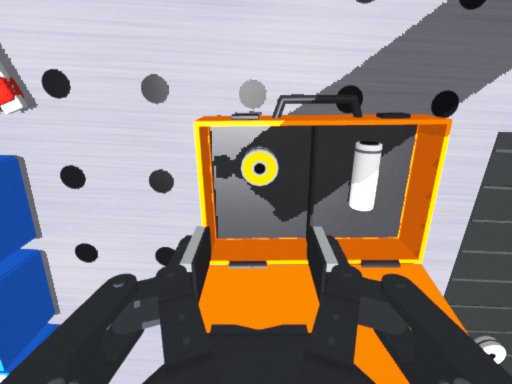

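View pics/side5.png

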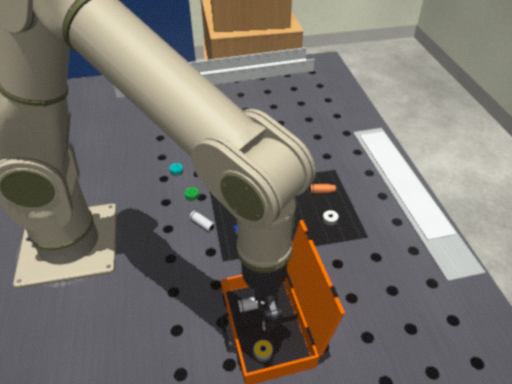

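The yellow roll lies flat in the left compartment at (260,168) and the nozzle in the right one at (365,175). Next I go over and behind the lid with the fingers shut.

Scaled: -0.2 m is -0.3333, -0.17 m is -0.2833.

Call:
move_arm --plan '[{"delta_pos": [0,0,-0.1],"turn": [0,0,0],"fingers": 1},{"delta_pos": [0,0.0167,-0.1833],"turn": [0,0,0],"fingers": 1},{"delta_pos": [-0.0333,0.0333,-0.2333],"turn": [0,0,0],"fingers": 1},{"delta_pos": [-0.1167,0.05,-0.25],"turn": [0,0,0],"fingers": 1},{"delta_pos": [-0.2,0.0767,-0.25],"turn": [0,0,0],"fingers": 1},{"delta_pos": [-0.2833,0.0767,-0.25],"turn": [0,0,0],"fingers": 1},{"delta_pos": [-0.3333,0.0767,-0.25],"turn": [0,0,0],"fingers": 1},{"delta_pos": [-0.3333,0.0767,-0.25],"turn": [0,0,0],"fingers": 1},{"delta_pos": [-0.3333,0.0767,-0.25],"turn": [0,0,0],"fingers": 1}]'

```text
clock: 14.58
position: [0.6209, -0.3335, 0.3126]
ee_rot: [-0.025, 1.0, 0.0, -0.001]
ft_force: [-0.7, -0.6, 0.2]
grip_width: 0.004
grasp_force: 0.0
```

```bash
python3 go.py 0.62 -0.335 0.175 0.05
python3 - <<'E'
from h import *
print(get_obs()['joint_pos'].round(2))
c,P=grab('top','top6')
L=P[120:200,335:490].reshape(-1,3);L=L[(L[:,2]>.06)&(L[:,2]<.215)];
print(len(L),np.nanmin(L,0),np.nanmax(L,0))
E
```

```text
t 14.57 p [ 0.6209 -0.3335  0.3126] yaw 0.049 delta [ 0.0007 -0.0015  0.1376] turn [ 0.0003 -0.002  -0.0009]
[ 0.02  0.56  0.69  1.12 -0.34  1.57  2.25]
1389 [ 0.51361315 -0.33383872  0.06010339] [ 0.55311254 -0.20941111  0.19877377]
```

View pics/top6.png

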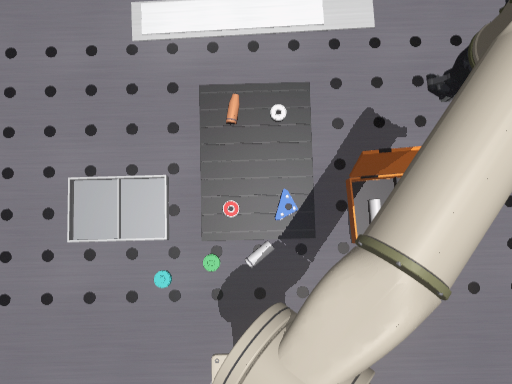

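The lid is still upright at (390,160), the arm reaches over it, and both parts stay inside. I'll check the forearm's clearance before going down.

Run:
```python
import numpy as np
P=np.load('pics/top6.npz')['P'].reshape(-1,3)
for x in np.arange(.35,.68,.04):
    q=P[(abs(P[:,0]-x)<.015)&(P[:,2]>.25)]
    if len(q): i=q[:,2].argmax(); print(round(x,2),'top z',q[i].round(3),'y',q[:,1].min().round(3),q[:,1].max().round(3))
```

```text
0.35 top z [ 0.353 -0.131  0.696] y -0.198 -0.048
0.39 top z [ 0.404 -0.176  0.693] y -0.227 -0.093
0.43 top z [ 0.416 -0.19   0.693] y -0.238 -0.125
0.47 top z [ 0.457 -0.214  0.693] y -0.229 -0.154
0.51 top z [ 0.496 -0.225  0.691] y -0.235 -0.183
0.55 top z [ 0.535 -0.237  0.684] y -0.245 -0.212
0.59 top z [ 0.581 -0.246  0.672] y -0.325 -0.241
0.63 top z [ 0.62  -0.27   0.636] y -0.323 -0.269
0.67 top z [ 0.66  -0.311  0.553] y -0.316 -0.309
```

Scaled: 0.137 m is 0.2283, 0.13 m is 0.2167.

Call:
move_arm --plan '[{"delta_pos": [0,0,0.0833],"turn": [0,0,0],"fingers": 1},{"delta_pos": [0,0,0.1667],"turn": [0,0,0],"fingers": 1},{"delta_pos": [0,0,0.2167],"turn": [0,0,0],"fingers": 1},{"delta_pos": [0,0,0.2283],"turn": [0,0,0],"fingers": 1},{"delta_pos": [0,0,0.2283],"turn": [0,0,0],"fingers": 1},{"delta_pos": [0.05,0,0.2283],"turn": [0,0,0],"fingers": 1},{"delta_pos": [0.0833,0,0.2283],"turn": [0,0,0],"fingers": 1},{"delta_pos": [0.1083,0,0.2283],"turn": [0,0,0],"fingers": 1},{"delta_pos": [0.1333,0,0.2283],"turn": [0,0,0],"fingers": 1}]'

```text
clock: 15.75
position: [0.5423, -0.3376, 0.1791]
ee_rot: [-0.025, 1.0, -0.001, 0.002]
ft_force: [2.2, -0.5, 1.3]
grip_width: 0.004
grasp_force: 0.9
```

Scaled: 0.131 m is 0.2183, 0.128 m is 0.2133.

Call:
move_arm --plan '[{"delta_pos": [0.0333,0,0],"turn": [0,0,0],"fingers": 1},{"delta_pos": [0.0617,0,0.0033],"turn": [0,0,0],"fingers": 1},{"delta_pos": [0.0917,0,0.0133],"turn": [0,0,0],"fingers": 1},{"delta_pos": [0.1167,0,0.025],"turn": [0,0,0],"fingers": 1},{"delta_pos": [0.1417,0,0.0417],"turn": [0,0,0],"fingers": 1},{"delta_pos": [0.165,0,0.0617],"turn": [0,0,0],"fingers": 1},{"delta_pos": [0.1833,0,0.085],"turn": [0,0,0],"fingers": 1},{"delta_pos": [0.2,0,0.11],"turn": [0,0,0],"fingers": 1},{"delta_pos": [0.2133,0,0.1467],"turn": [0,0,0],"fingers": 1},{"delta_pos": [0.2183,0,0.1667],"turn": [0,0,0],"fingers": 1}]'

```text
clock: 17.0
position: [0.4102, -0.3432, 0.0756]
ee_rot: [-0.025, 1.0, 0.0, -0.0]
ft_force: [0.3, 0.5, 1.3]
grip_width: -0.004
grasp_force: 0.6
```

Scaled: 0.01 m is 0.0167, 0.004 m is 0.0067.

Call:
move_arm --plan '[{"delta_pos": [0,0,0.0067],"turn": [0,0,0],"fingers": 1},{"delta_pos": [0,0,0.0117],"turn": [0,0,0],"fingers": 1},{"delta_pos": [0,0,0.0167],"turn": [0,0,0],"fingers": 1},{"delta_pos": [0,0,0.0167],"turn": [0,0,0],"fingers": 1},{"delta_pos": [0,0,0.0167],"turn": [0,0,0],"fingers": 1}]'

```text
clock: 17.62
position: [0.4113, -0.3436, 0.0671]
ee_rot: [-0.025, 1.0, -0.0, 0.0]
ft_force: [-0.8, 1.0, 3.6]
grip_width: -0.001
grasp_force: 1.9
```

Scaled: 0.003 m is 0.005, 0.002 m is 0.0033.

Call:
move_arm --plan '[{"delta_pos": [0,0,0.0033],"turn": [0,0,0],"fingers": 1},{"delta_pos": [0,0,0.005],"turn": [0,0,0],"fingers": 1},{"delta_pos": [0,0,0.005],"turn": [0,0,0],"fingers": 1}]'

```text
clock: 18.0
position: [0.4115, -0.3438, 0.0665]
ee_rot: [-0.025, 1.0, 0.001, 0.001]
ft_force: [-12.1, 10.7, 39.5]
grip_width: 0.004
grasp_force: 20.0
```

It's firm at 39 N, so the lid is on the rim. Retreating and verifying.

Scaled: 0.39 m is 0.65, 0.38 m is 0.6333, -0.1 rad is -0.0159.

Call:
move_arm --plan '[{"delta_pos": [0,0,-0.0083],"turn": [0,0,0],"fingers": 1},{"delta_pos": [0,0,-0.0833],"turn": [0,0,0],"fingers": 0.6},{"delta_pos": [0,0,-0.1667],"turn": [0,0,0],"fingers": 0},{"delta_pos": [0,0.0833,-0.2],"turn": [0,0,0.008],"fingers": 0},{"delta_pos": [0,0.1833,-0.2],"turn": [0,0,0.008],"fingers": 0},{"delta_pos": [0,0.2833,-0.2],"turn": [0,0,0.008],"fingers": 0},{"delta_pos": [-0.0167,0.3833,-0.1833],"turn": [0,0,0.008],"fingers": 0},{"delta_pos": [-0.05,0.4833,-0.1667],"turn": [0,0,0.008],"fingers": 0},{"delta_pos": [-0.1167,0.55,-0.1667],"turn": [0,0,-0.008],"fingers": 0},{"delta_pos": [-0.2,0.6,-0.1667],"turn": [0,0,-0.0159],"fingers": 0},{"delta_pos": [-0.2833,0.6333,-0.1667],"turn": [0,0,-0.0159],"fingers": 0},{"delta_pos": [-0.3667,0.65,-0.1667],"turn": [0,0,-0.0159],"fingers": 0}]'

```text
clock: 19.5
position: [0.6127, 0.0593, 0.1634]
ee_rot: [-0.076, 0.997, 0.0, 0.0]
ft_force: [0.4, -0.7, 0.4]
grip_width: 1.0
grasp_force: 0.0
```

```bash
python3 - <<'E'
from seg import *
print(get_obs()['position'],get_obs()['joint_pos'].round(2))
c,P=grab('top','top7')
d=c.astype(int)
m=(d[...,0]>120)&(d[...,2]<70)&(d[...,0]>1.6*d[...,1])&(P[...,2]>.04)&(P[...,1]<-.2)
Q=P[m];k=np.linalg.lstsq(np.c_[Q[:,:2]-Q[:,:2].mean(0),np.ones(len(Q))],Q[:,2],rcond=None)[0];print(len(Q),k,Q.min(0),Q.max(0))
parts('top0',dict(tap=(232,108)))
d=np.load('pics/top0.npz');P=d['P'];m=(P[...,2]>.008)&(P[...,2]<.05)
Q=P[90:130,220:245][m[90:130,220:245]][:,:2];th=2.967-np.pi
u=np.array([np.cos(th),np.sin(th)]);n=np.array([-u[1],u[0]]);s=(Q-Q.mean(0))@u;w=(Q-Q.mean(0))@n
for a in np.arange(-.035,.036,.01):
    k=abs(s-a)<.005; 
    if k.any(): print(round(a,3),w[k].min().round(4),w[k].max().round(4))
print(s.min(),s.max())
E
python3 go.py 0.685 0.054 0.12 -0.175
```

```text
[0.61267343 0.05931587 0.16344009] [-0.52  0.38  0.44  1.61 -0.17  1.19  1.68]
201 [ 0.00259773 -0.02618876  0.05316397] [ 0.36205738 -0.40712006  0.04046921] [ 0.52149779 -0.21217448  0.06019381]
tap [0.6856 0.0537] [0.6892 0.0538] [25.6 71.5] 2.967 295 [0.0136 0.0213 0.0277]
-0.035 -0.0113 0.0127
-0.025 -0.0116 0.0133
-0.015 -0.0118 0.0135
-0.005 -0.0121 0.0122
0.005 -0.0117 0.0135
0.015 -0.0119 0.0124
0.025 -0.0109 0.0111
0.035 -0.0072 0.009
-0.032304889576987 0.03922653728558611
t 19.55 p [0.6167 0.061  0.1618] yaw 0.155 delta [-0.0664 -0.0174  0.0419] turn [-0.0004  0.0009  0.3296]
```

View pics/top7.png

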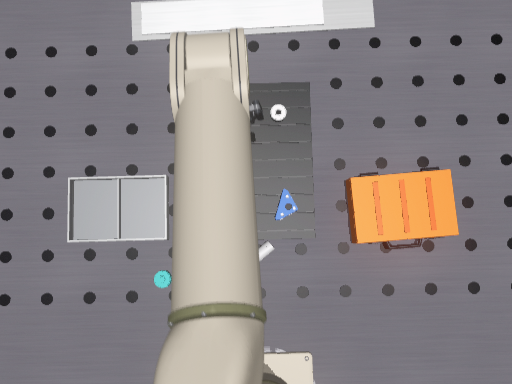

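The top view shows the lid flat on the case at (403,207). Now the tapered nozzle.

Scaled: -0.062 m is -0.1033, 0.047 m is 0.0783, 0.33 rad is 0.0525.

Call:
move_arm --plan '[{"delta_pos": [-0.05,-0.0167,0.0333],"turn": [0,0,0.0191],"fingers": 0},{"delta_pos": [-0.1033,-0.0267,0.0667],"turn": [0,0,0.0382],"fingers": 0},{"delta_pos": [-0.1033,-0.0267,0.0783],"turn": [0,0,0.0525],"fingers": 0},{"delta_pos": [-0.1033,-0.0267,0.0783],"turn": [0,0,0.0525],"fingers": 0},{"delta_pos": [-0.1033,-0.0267,0.0783],"turn": [0,0,0.0525],"fingers": 0}]'

```text
clock: 20.18
position: [0.6749, 0.0507, 0.1174]
ee_rot: [0.089, 0.996, 0.0, 0.0]
ft_force: [0.1, -1.0, 0.4]
grip_width: 1.0
grasp_force: 0.0
```

```bash
python3 go.py 0.681 0.0545 0.0165 -0.175
python3 - <<'E'
from h import *
P=np.load('pics/top7.npz')['P'];Q=P[178:236,358:450].reshape(-1,3);Q=Q[np.isfinite(Q[:,2])]
from numpy.linalg import lstsq
k=lstsq(np.c_[Q[:,:2]-Q[:,:2].mean(0),np.ones(len(Q))],Q[:,2],rcond=None)[0];print('lid slope',k,np.percentile(Q[:,2],[2,50,98]))
E
```

```text
t 20.18 p [0.6749 0.0507 0.1174] yaw -0.178 delta [-0.0053  0.0048  0.1009] turn [ 0.0004  0.0005 -0.0026]
lid slope [-0.00170506 -0.00052974  0.05536483] [0.05137698 0.05535759 0.05927961]
```

Scaled: 0.1 m is 0.1667, 0.085 m is 0.1417.

Call:
move_arm --plan '[{"delta_pos": [-0.0083,0.0083,0.0833],"turn": [0,0,0],"fingers": 0},{"delta_pos": [-0.0083,0.0083,0.1417],"turn": [0,0,0],"fingers": 0},{"delta_pos": [-0.0083,0.0083,0.1667],"turn": [0,0,0],"fingers": 0},{"delta_pos": [-0.0083,0.0083,0.1667],"turn": [0,0,0],"fingers": 0.3},{"delta_pos": [-0.0083,0.0083,0.1667],"turn": [0,0,0],"fingers": 0.8},{"delta_pos": [-0.0083,0.0083,0.1667],"turn": [0,0,0],"fingers": 0.8},{"delta_pos": [-0.0083,0.0083,0.1667],"turn": [0,0,0],"fingers": 0.8},{"delta_pos": [-0.0083,0.0083,0.1667],"turn": [0,0,0],"fingers": 0.8},{"delta_pos": [-0.0083,0.0083,0.1667],"turn": [0,0,0],"fingers": 0.8}]' --force 40

```text
clock: 21.3
position: [0.6815, 0.0546, 0.0184]
ee_rot: [0.09, 0.996, 0.0, 0.001]
ft_force: [-0.5, -0.1, 6.1]
grip_width: 0.283
grasp_force: 39.1
```

Scaled: 0.286 m is 0.4767, 0.282 m is 0.47.

Call:
move_arm --plan '[{"delta_pos": [0,0,-0.05],"turn": [0,0,0],"fingers": 0.8},{"delta_pos": [0,0,-0.1333],"turn": [0,0,0],"fingers": 0.8},{"delta_pos": [0,0,-0.1833],"turn": [0,0,0],"fingers": 0.8},{"delta_pos": [0.0333,0.0333,-0.1917],"turn": [0,0,0],"fingers": 0.8},{"delta_pos": [0.1,0.1,-0.1917],"turn": [0,0,0],"fingers": 0.8},{"delta_pos": [0.1667,0.1667,-0.1917],"turn": [0,0,0],"fingers": 0.8},{"delta_pos": [0.2333,0.2333,-0.1917],"turn": [0,0,0],"fingers": 0.8},{"delta_pos": [0.3,0.3,-0.1917],"turn": [0,0,0],"fingers": 0.8},{"delta_pos": [0.3667,0.3667,-0.1917],"turn": [0,0,0],"fingers": 0.8},{"delta_pos": [0.4333,0.4333,-0.1917],"turn": [0,0,0],"fingers": 0.8},{"delta_pos": [0.4767,0.47,-0.1917],"turn": [0,0,0],"fingers": 0.8},{"delta_pos": [0.4767,0.47,-0.1917],"turn": [0,0,0],"fingers": 0.8}]'

```text
clock: 22.8
position: [0.4472, 0.3862, 0.1322]
ee_rot: [0.087, 0.996, 0.001, -0.0]
ft_force: [0.3, -1.2, -0.9]
grip_width: 0.286
grasp_force: 39.9
```

```bash
python3 - <<'E'
from h import *
grab('wrist','w8')
E
python3 go.py 0.449 0.383 0.0224 -0.175
```

```text
t 22.85 p [0.449  0.3841 0.1322] yaw -0.177 delta [-0.0002 -0.0011  0.1098] turn [ 0.0005  0.0001 -0.0023]
```

View pics/w8.png

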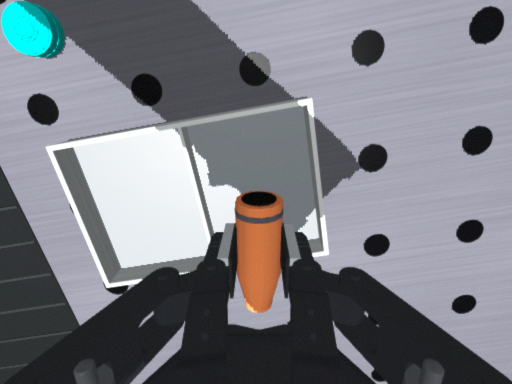

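The copper nozzle is held at (259,250) over the tray's right-hand compartment in this view, which is the +y one at columns 190–320. Lowering.

Scaled: 0.108 m is 0.18, -0.001 m is -0.0017.

Call:
move_arm --plan '[{"delta_pos": [0,-0.0017,0.0667],"turn": [0,0,0],"fingers": 0.8},{"delta_pos": [0,-0.0017,0.1333],"turn": [0,0,0],"fingers": 0.8},{"delta_pos": [0,-0.0017,0.1667],"turn": [0,0,0],"fingers": 0.8},{"delta_pos": [0,-0.0017,0.1767],"turn": [0,0,0],"fingers": 0.8},{"delta_pos": [0,-0.0017,0.18],"turn": [0,0,0],"fingers": 0.8},{"delta_pos": [0,-0.0017,0.18],"turn": [0,0,0],"fingers": 0.8}]'

```text
clock: 23.6
position: [0.4502, 0.3827, 0.025]
ee_rot: [0.09, 0.996, 0.001, 0.001]
ft_force: [1.0, -0.3, -0.8]
grip_width: 0.287
grasp_force: 39.9
```

Scaled: 0.003 m is 0.005, 0.002 m is 0.0033.

Call:
move_arm --plan '[{"delta_pos": [0,0,0.0033],"turn": [0,0,0],"fingers": 0.8},{"delta_pos": [0,0,0.005],"turn": [0,0,0],"fingers": 0.8},{"delta_pos": [0,0,0.005],"turn": [0,0,0],"fingers": 0.8}]'

```text
clock: 23.98
position: [0.45, 0.3827, 0.0223]
ee_rot: [0.09, 0.996, 0.001, 0.0]
ft_force: [-2.7, -2.2, 10.6]
grip_width: 0.285
grasp_force: 41.1
```

Scaled: -0.315 m is -0.525, -0.11 m is -0.1833.

Call:
move_arm --plan '[{"delta_pos": [0,0,0],"turn": [0,0,0],"fingers": 0.6},{"delta_pos": [0,0,0],"turn": [0,0,0],"fingers": 0.45},{"delta_pos": [0,0,0],"turn": [0,0,0],"fingers": 0.45},{"delta_pos": [0,0,-0.05],"turn": [0,0,0],"fingers": 0.45},{"delta_pos": [0,0,-0.1333],"turn": [0,0,0],"fingers": 0.45},{"delta_pos": [-0.0167,-0.0667,-0.1833],"turn": [0,0,0],"fingers": 0.3},{"delta_pos": [-0.0283,-0.1583,-0.1833],"turn": [0,0,0],"fingers": 0},{"delta_pos": [-0.045,-0.25,-0.1833],"turn": [0,0,0],"fingers": 0},{"delta_pos": [-0.0617,-0.3417,-0.1833],"turn": [0,0,0],"fingers": 0},{"delta_pos": [-0.0783,-0.4333,-0.1667],"turn": [0,0,0],"fingers": 0},{"delta_pos": [-0.095,-0.525,-0.15],"turn": [0,0,0],"fingers": 0},{"delta_pos": [-0.095,-0.525,-0.15],"turn": [0,0,0],"fingers": 0}]'

```text
clock: 25.48
position: [0.4487, 0.058, 0.1104]
ee_rot: [0.093, 0.996, -0.0, -0.0]
ft_force: [0.4, 1.1, -1.1]
grip_width: 0.998
grasp_force: 0.0
```

```bash
python3 - <<'E'
from h import *
c,P=grab('wrist','w9')
d=c.astype(int);m=(d[...,0]>150)&(d[...,1]<70)&(d[...,2]<90)&(P[...,2]>.01)&(P[...,2]<.03)
print('red',m.sum(),P[m].min(0),P[m].max(0),P[m].mean(0))
E
python3 go.py 0.449 0.0625 0.019 -0.175
```

```text
red 937 [ 0.43166615 -0.21335064  0.01001997] [0.5084887 0.0807836 0.0229923] [0.45474381 0.03082862 0.01596415]
t 25.52 p [0.4491 0.0605 0.1108] yaw -0.184 delta [0.0005 0.0019 0.0918] turn [ 0.0003 -0.0003 -0.0086]
```

Scaled: 0.091 m is 0.1517, 0.05 m is 0.0833.

Call:
move_arm --plan '[{"delta_pos": [0,0.0033,0.0833],"turn": [0,0,0],"fingers": 0},{"delta_pos": [0,0.0033,0.1333],"turn": [0,0,0],"fingers": 0},{"delta_pos": [0,0.0033,0.1517],"turn": [0,0,0],"fingers": 0},{"delta_pos": [0,0.0033,0.1517],"turn": [0,0,0],"fingers": 0.25},{"delta_pos": [0,0.0033,0.1517],"turn": [0,0,0],"fingers": 0.6},{"delta_pos": [0,0.0033,0.1517],"turn": [0,0,0],"fingers": 0.7},{"delta_pos": [0,0.0033,0.1517],"turn": [0,0,0],"fingers": 0.7},{"delta_pos": [0,0.0033,0.1517],"turn": [0,0,0],"fingers": 0.7}]' --force 40

```text
clock: 26.52
position: [0.4505, 0.0644, 0.0212]
ee_rot: [0.09, 0.996, 0.001, 0.001]
ft_force: [-3.6, -0.9, 11.4]
grip_width: 0.426
grasp_force: 38.8
```

Scaled: 0.204 m is 0.34, 0.031 m is 0.0517.

Call:
move_arm --plan '[{"delta_pos": [0,0,-0.05],"turn": [0,0,0],"fingers": 0.7},{"delta_pos": [0,0,-0.1333],"turn": [0,0,0],"fingers": 0.7},{"delta_pos": [0,0,-0.1833],"turn": [0,0,0],"fingers": 0.7},{"delta_pos": [0.0083,0.05,-0.1833],"turn": [0,0,0],"fingers": 0.7},{"delta_pos": [0.02,0.1333,-0.1833],"turn": [0,0,0],"fingers": 0.7},{"delta_pos": [0.0333,0.2167,-0.1833],"turn": [0,0,0],"fingers": 0.7},{"delta_pos": [0.045,0.3,-0.1833],"turn": [0,0,0],"fingers": 0.7},{"delta_pos": [0.0517,0.3333,-0.1833],"turn": [0,0,0],"fingers": 0.7},{"delta_pos": [0.0517,0.34,-0.1833],"turn": [0,0,0],"fingers": 0.7},{"delta_pos": [0.0517,0.34,-0.1833],"turn": [0,0,0],"fingers": 0.7}]'

```text
clock: 27.78
position: [0.456, 0.2688, 0.13]
ee_rot: [0.091, 0.996, -0.0, 0.0]
ft_force: [0.8, -0.9, -1.0]
grip_width: 0.426
grasp_force: 40.3
```

```bash
python3 - <<'E'
from h import *
c,P=grab('wrist','w10')
E
python3 go.py 0.4565 0.271 0.0252 -0.175
```

```text
t 27.82 p [0.4561 0.2685 0.1301] yaw -0.182 delta [1.000e-04 2.500e-03 1.049e-01] turn [-0.0002  0.0002 -0.007 ]
```

View pics/w10.png

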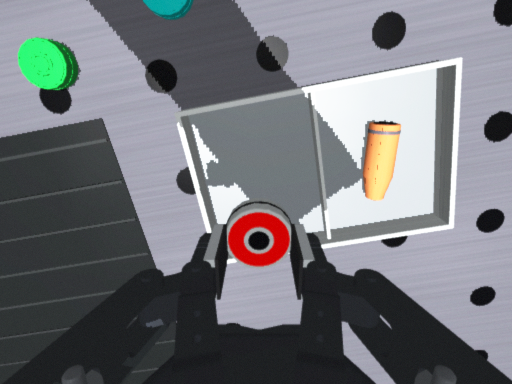

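The copper nozzle lies in its compartment at (382,160), and the red roll is held level at (259,238) over the other. Lowering.

Scaled: 0.103 m is 0.1717, 0.101 m is 0.1683.

Call:
move_arm --plan '[{"delta_pos": [0,0.0033,0.0667],"turn": [0,0,0],"fingers": 0.7},{"delta_pos": [0,0.0033,0.1333],"turn": [0,0,0],"fingers": 0.7},{"delta_pos": [0,0.0033,0.16],"turn": [0,0,0],"fingers": 0.7},{"delta_pos": [0,0.0033,0.1683],"turn": [0,0,0],"fingers": 0.7},{"delta_pos": [0,0.0033,0.1717],"turn": [0,0,0],"fingers": 0.7},{"delta_pos": [0,0.0033,0.1717],"turn": [0,0,0],"fingers": 0.7}]'

```text
clock: 28.58
position: [0.4566, 0.2726, 0.0279]
ee_rot: [0.09, 0.996, 0.001, 0.001]
ft_force: [-0.2, 0.7, -0.9]
grip_width: 0.424
grasp_force: 40.3
```

Scaled: 0.003 m is 0.005, 0.002 m is 0.0033.

Call:
move_arm --plan '[{"delta_pos": [0,0,0.0033],"turn": [0,0,0],"fingers": 0.7},{"delta_pos": [0,0,0.005],"turn": [0,0,0],"fingers": 0.7},{"delta_pos": [0,0,0.005],"turn": [0,0,0],"fingers": 0.7}]'

```text
clock: 28.95
position: [0.4565, 0.2727, 0.0253]
ee_rot: [0.09, 0.996, 0.001, 0.0]
ft_force: [-4.5, -2.7, 14.4]
grip_width: 0.422
grasp_force: 41.9
```

Scaled: -0.16 m is -0.2667, -0.13 m is -0.2167.

Call:
move_arm --plan '[{"delta_pos": [0,0,0],"turn": [0,0,0],"fingers": 0.45},{"delta_pos": [0,0,0],"turn": [0,0,0],"fingers": 0.35},{"delta_pos": [0,0,0],"turn": [0,0,0],"fingers": 0.35},{"delta_pos": [0,0,-0.05],"turn": [0,0,0],"fingers": 0.35},{"delta_pos": [0,0,-0.1333],"turn": [0,0,0],"fingers": 0.35},{"delta_pos": [0,0,-0.2167],"turn": [0,0,0],"fingers": 0.35},{"delta_pos": [0,0,-0.2667],"turn": [0,0,0],"fingers": 0.35},{"delta_pos": [0,0,-0.2667],"turn": [0,0,0],"fingers": 0.35},{"delta_pos": [0,0,-0.2667],"turn": [0,0,0],"fingers": 0.35}]'

```text
clock: 30.08
position: [0.4556, 0.2721, 0.1831]
ee_rot: [0.09, 0.996, -0.0, -0.0]
ft_force: [0.2, 0.2, -0.4]
grip_width: 0.647
grasp_force: 0.0
```

Run:
```python
from seg import *
c,P=grab('wrist','w11')
d=c.astype(int)
for n,m in (('red',(d[...,0]>150)&(d[...,1]<70)&(d[...,2]<90)),('copper',(d[...,0]>150)&(d[...,1]>80)&(d[...,2]<110)&(d[...,0]>d[...,2]+70))):
    m=m&(P[...,2]>.006)&(P[...,2]<.06)&(P[...,1]>.15);Q=P[m];print(n,len(Q),Q[:,:2].mean(0).round(4),np.percentile(Q[:,2],[2,50,98]).round(4))
c,P=grab('top','top11')
Q=P[178:236,358:450].reshape(-1,3);Q=Q[np.isfinite(Q[:,2])]
print('lid',np.linalg.lstsq(np.c_[Q[:,:2]-Q[:,:2].mean(0),np.ones(len(Q))],Q[:,2],rcond=None)[0])
o=get_obs();print(o['position'],o['clock'],o['grasp_force'],o['joint_velocities'].round(3))
```

```text
red 522 [0.4547 0.2739] [0.0187 0.0202 0.0216]
copper 385 [0.4527 0.3621] [0.0172 0.0223 0.028 ]
lid [-0.00238749 -0.00014234  0.0553899 ]
[0.45543842 0.27188681 0.18267136] 30.175 0.0 [ 0.001  0.001 -0.001 -0.004  0.    -0.     0.001]
```

View pics/w11.png

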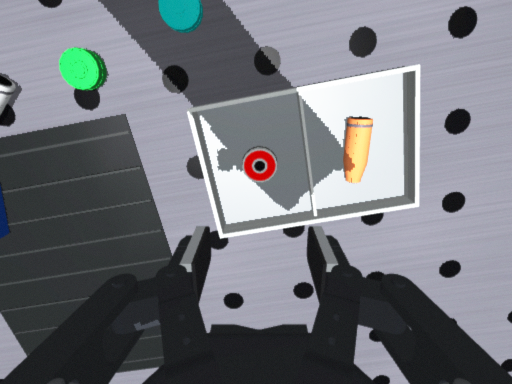

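The red roll at (260,165) and the copper nozzle at (358,150) lie flat, one in each tray compartment. The lid's measured slope is about 0.002 rad and the gripper is clear, so I'm handing in.

```bash
python3 -c "
from workcell import hand_in
print(hand_in())"
```

```text
the job is handed in; nothing more can be done
None
```

Job handed in at about 30 s of the 128 s limit: the aluminium kit is in the orange case with its lid shut, and the steel kit is in the silver tray, one part to a compartment; the hand-in returned no verdict.

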